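Switch on the kitchen scale and zero it touch-free under the mug

TASK

Get the kitchen scale ready for weighing coffee into the mug that stands on it: press its round push button fully down with the fingertips and let it up again, then zero it by pointing at its long oval touch-free sensor window, fingertips held still about 2 cm straight above the middle of the window for two to three seconds, without touching the scale. Never touch either sensor window, and do not bring the fingers low over the small round one at the other end of the strip, which starts the timer. Then draw the hand at least 10 cm away from the oval window, leaving the mug on the scale and everything where it stands, nothing moved or lifted.

Things in the scene. Friction and masses are not known exactly. Their poses are not given: they have to be found in the camera images.
- scale: loose white kitchen scale (1 kg), 200 mm deep (x) by 190 wide (y), four feet. Origin: centre of its underside; x from the control strip at its near edge to the weighing plate, y left, z up; turned up to 0.4 rad. Steel plate 140 x 186 mm, top at z 25 mm. Strip surface z 19 mm; on it at x = -74 mm: timer window (y 78), push button (y 40), blank display (y -14), oval window (y -72)
- power_top (a point): centre of the top face of the round grey push button, diameter 22 mm, standing 6.5 mm proud of the strip (25.5 mm above the work surface); it moves down with the button
- power (a joint): travel of the push button in m: 0 up, 0.004 fully down (it counts as pressed beyond 0.003); a spring resists with 1.8 N rising to 4.2 N and returns it
- tare_eye: the touch-free zero sensor: a long oval black window with a thin metal rim, 34 mm (along the scale's y) by 18 mm, 2 mm proud of the strip. Origin: middle of its top face, 21 mm above the work surface; axes as the scale's, z up
- timer_eye: the touch-free timer sensor, not wanted here: a small round black window with a thin metal rim, diameter 16 mm, 2 mm proud of the strip, 38 mm from the push button's centre. Origin: middle of its top face; axes as the scale's
- mug_mid (a point): white mug with a side handle standing on the weighing plate, about 104 mm behind the control strip's line of buttons; diameter 76 mm (105 mm with the handle), 75 mm high, rim about 100 mm above the work surface; this point is half-way up its axis, z along the axis. Not to be touched
- tissue_box: plain metal tissue box, 125 x 235 mm, 85 mm high, loose; origin at the centre of its underside
- jar_large: amber glass jar with black lid, diameter 66 mm, 125 mm high, loose; origin at the centre of its underside
- jar_small: black jar with white lid, diameter 52 mm, 95 mm high, loose; origin at the centre of its underside
- tumbler: clear tumbler standing upright, diameter 72 mm, 90 mm high, loose; origin at the centre of its underside
- spoon: steel spoon 140 mm long, lying on the work surface just in front of the scale's control strip and along it; origin at its middle, on the work surface, x along it
- glass_a: clear glass upside down on the black drip mat beyond the scale, diameter 76 mm, 95 mm high, loose; origin at the centre of its underside
- glass_b: amber glass upside down on the drip mat, same size
- glass_c: clear glass upside down on the drip mat, same size
Not all that is in view belongs to the job. What is shaped like the part that bears mug_mid but blue or purple is not meant.

How it is judged:
On the way, in this order (a step that is already met when the one before it is completed fails the run):
1. the round push button is pressed down (more than 3 of its 4 mm) (value of joint power above 0.003 m), for 0.1 s.
2. 1.5 s dwell over the oval window: grasp point within 16 mm sideways and 21 to 60 mm above it (fingertips up to about 4 cm above), robot not touching the scale, button up (horizontal distance between the grasp point and tare_eye below 0.016 m and z of the grasp point in the frame of tare_eye between 0.021 and 0.06 m and contact force between each of the fingers, the arm and scale below 0.1 N and value of joint power below 0.001 m), for 1.5 s.
At the end, for the whole second after the job is handed in: The button is up again, the grasp point is at least 9 cm from the oval window, the scale and the mug stand upright within 12 mm of where they started, at rest, and the other loose things are within 20 mm of where they started (distance between the grasp point and tare_eye above 0.09 m and value of joint power below 0.001 m and distance of each of scale, mug_mid from where it was at the start of the episode below 0.012 m and angle between mug_mid's own z axis and vertical below 0.08 rad and linear speed of scale below 0.02 m/s and distance of each of tissue_box, jar_large, jar_small, tumbler, spoon, glass_a, glass_b, glass_c from where it was at the start of the episode below 0.02 m); the robot touches nothing.
It fails at once if the fingers touch either sensor window (contact force between the fingers and tare_eye above 0.2 N or contact force between the fingers and timer_eye above 0.2 N).
It fails at once if the fingers come low over the small round timer window (grasp point within 18 mm sideways and less than 60 mm above it) (horizontal distance between the grasp point and timer_eye below 0.018 m and z of the grasp point in the frame of timer_eye below 0.06 m).
It fails at once if the scale is shifted, tipped or lifted (distance of scale from where it was at the start of the episode above 0.015 m or angle between scale's own z axis and vertical above 0.06 rad).
It fails at once if the mug is shifted, tipped or lifted (distance of mug_mid from where it was at the start of the episode above 0.015 m or angle between mug_mid's own z axis and vertical above 0.15 rad).
It fails at once if another loose thing is pushed or lifted from its place (distance of any of tissue_box, jar_large, jar_small, tumbler, spoon, glass_a, glass_b, glass_c from where it was at the start of the episode above 0.025 m).
It also fails if it takes over 43 s, if anything falls off the work surface, if the arm or the gripper's body presses on something with over 40 N, if the wrist force passes 120 N, or if a joint passes its speed limit or range.

ROBOT

A 6-joint arm with a two-finger parallel gripper is mounted at the origin on the work surface. World frame = base frame: x ahead of the robot, y to its left, z up, the work surface at z = 0. Lengths are in m, angles in rad, forces in N, time in s.
With the tool pointing down it reaches from about 0.275 to 0.975 m from the base axis. Payload 8.4 kg.
Tool frame: the origin (TCP) lies midway between the tips of the shut fingers; the grasp point (between the pads) lies 19 mm behind it; z points along the fingers, y is the direction in which the jaws open and shut (so a half turn about z gives the same grasp; the last joint's range is limited). The gripper opens to 92 mm and grips with 3 to 60 N. Pads are 20 mm wide; open, the fingers measure 128 mm over their backs; the gripper's body (75 mm by 189 mm) begins 69 mm behind the grasp point.
Start: joints at [1.265, 0.353, 1.633, -0, 1.155, -0.002], TCP at [0.187, 0.596, 0.215] pointing down, gripper open.
Joint ranges: [-2.63, 2.63], [-0.92, 2.1], [0.06, 2.66], [-1.3, 4.44], [0, 2.69], [-3.02, 3.02]. Speed limits (rad/s): [2.22, 2.22, 2.79, 3.14, 3.14, 3.14].

INTERFACE

Orientations are given as a unit quaternion [w, x, y, z].
In Python, from bench import r gives the robot as it stands.
- The arm moves only by the tool servo_tool, never from a script. Its argument "moves" is a list of rows, each a list of 7 numbers: the turn, a rotation vector about the tool's x, y, z in rad, then the shift along the tool's x, y, z in cm, then the finger opening in cm, from 0 to 9.19. In form: [[ax, ay, az, dx, dy, dz, grip], ...]. A call has 1 to 20 rows; each row is the pose to reach, as a shift and turn from the pose commanded when the call began, along the tool's axes at that moment; what a row does not reach only later rows make up. A row lasts 1/8 s, in which the tool goes at most 62.5 mm and 10.7 degrees, less where a joint would pass 70% of its speed; a pose out of reach is approached as far as the arm can. A call with a gripper value outside its range is refused whole. The fingers move at their own pace and stop on an object; the grip force is fixed at half the most. Time passes only in rows, so rows that repeat a pose let the fingers close. It gives the time, the measured TCP pose, the force and the opening at its end, in the units of the state.
- r.get_state(): the state, without advancing time (a new reading comes with each control period).
- r.snapshot(name): name is "side" or "top"; returns (picture, depth): 384x512x3 uint8, red, green, blue; 384x512 float32, m along the optical axis (not along the pixel's ray), 0 where there is no reading.
- r.get_calibration(name): a dict with "vfov" (degrees; the focal length in pixels is half the picture's height over the tangent of half this angle, whatever the lens; pixels are square), "cx", "cy" (the principal point, pixels), "rvec" (rotation vector, rad) and "tvec" (3), from world to camera coordinates, as OpenCV has them. Camera axes: x right, y down, z forward; pixel columns grow to the right and rows downward; lengths in m; the calibration is good to about 2 mm. A picture is of the moment at which its call begins. get_calibration takes no time and is no camera call.
- r.job_done(): hands the job in, once; it reports no verdict.
The state is a dict: "t": time; "joints": joint angles; "dq": joint speeds; "tau": joint torques, N m; "tool_pos": TCP position; "ee_rot": TCP orientation; "force": force on the tool from outside, world axes, zero at the start; "ft_torque": the same for the moment, N m; "gripper_width": finger opening in m.
Only numpy, scipy, OpenCV 4.12 (cv2) and the standard library are available. Lean on these libraries where they do the work, as an engineer would, in place of code of your own. Each camera call takes 0.05 s, during which the arm holds its last target.

## Working session

There is one attempt and no reset: what is moved stays moved. The work goes in short steps, Python scripts to look and compute and a tool call to move; the robot and the scene stay as the last step left them, time stands still between calls to the robot, and variables do not carry over. Pictures are saved under pics/ and viewed, and the job is handed in when it is done.

Besides the shell and the picture viewer there is one more tool, called after "Call:" as name(argument=value, ...) on one line, values as JSON. servo_tool: Moves the arm, as the interface text tells. Its arguments: {"type":"object","properties":{"moves":{"type":"array"}},"required":["moves"]}

```bash
mkdir -p pics; ls; cat > h.py <<'E'
import numpy as np,cv2
from bench import r
def cal(n):
    c=r.get_calibration(n);f=192/np.tan(np.radians(c['vfov'])/2)
    R,_=cv2.Rodrigues(np.array(c['rvec'],float));return f,c['cx'],c['cy'],R,np.array(c['tvec'],float).ravel(),c
def plane(n,u,v,z):
    f,cx,cy,R,t,_=cal(n);d=R.T@np.array([(u-cx)/f,(v-cy)/f,1]);o=-R.T@t
    return o+d*(z-o[2])/d[2]
def dep(n,u,v,D):
    f,cx,cy,R,t,_=cal(n);return R.T@(np.array([(u-cx)/f*D,(v-cy)/f*D,D])-t)
def proj(n,p):
    f,cx,cy,R,t,_=cal(n);q=R@np.array(p)+t;return np.array([f*q[0]/q[2]+cx,f*q[1]/q[2]+cy])
E
python3 - <<'E'
from h import *
print(r.get_state())
for n in('side','top'):
    p,d=r.snapshot(n);np.savez(n+'.npz',p=p,d=d);print(r.get_calibration(n), -cal(n)[3].T@cal(n)[4])
    cv2.imwrite(f'pics/{n}0.png',cv2.resize(p[:,:,::-1],(768,576)))
E
```

```text
pics
{'t': 0.0, 'joints': array([ 1.26458141e+00,  3.53634267e-01,  1.63412263e+00,  1.62814792e-05,
        1.15522977e+00, -2.41686366e-03]), 'dq': array([ 4.94157184e-04,  7.00334283e-05,  7.03786473e-04, -6.43375150e-04,
        5.41365431e-04,  5.43863729e-04]), 'tau': array([-2.31267568e-04, -5.93851089e+01, -3.34222269e+01,  6.96618226e-02,
        2.34589929e-02, -1.11252868e-04]), 'tool_pos': array([0.1868202 , 0.59589938, 0.2138773 ]), 'ee_rot': array([-1.14489873e-04,  1.51318782e-01,  9.88484770e-01, -6.87579391e-04]), 'force': array([ 0.07703991, -0.58103968,  0.27804148]), 'ft_torque': array([ 0.02125534,  0.01086751, -0.01727039]), 'gripper_width': 0.09173545073191855}
{'vfov': 47.65072576840071, 'cx': 247.46695553248753, 'cy': 190.39777682488133, 'rvec': array([ 2.36608073, -0.38833788,  0.1772857 ]), 'tvec': array([-0.5398567 ,  0.16306766,  1.32330913])} [ 0.23645155 -0.91088264  1.08791859]
{'vfov': 45.05026768830476, 'cx': 267.9326619874223, 'cy': 194.201363365647, 'rvec': array([ 2.12917152, -2.09410844,  0.20548809]), 'tvec': array([-0.00579444,  0.57667615,  1.46238788])} [ 0.27199827 -0.01059111  1.54824805]
```

View pics/side0.png

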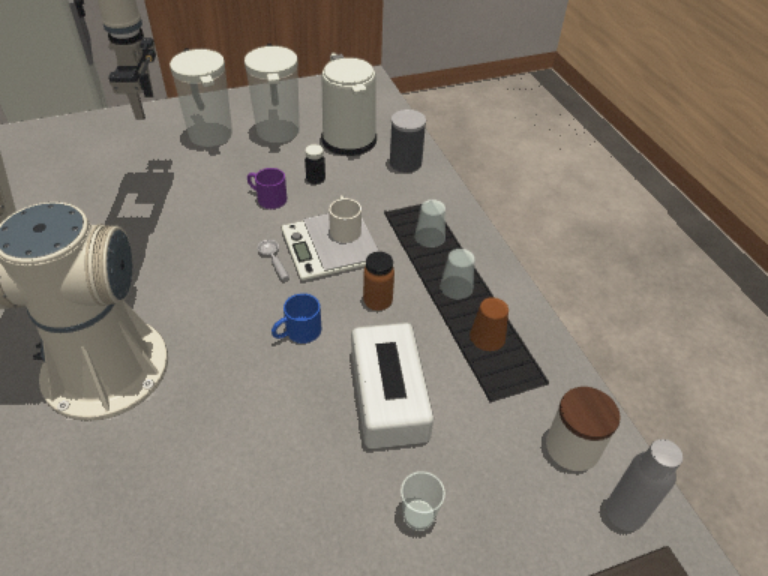

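View pics/top0.png

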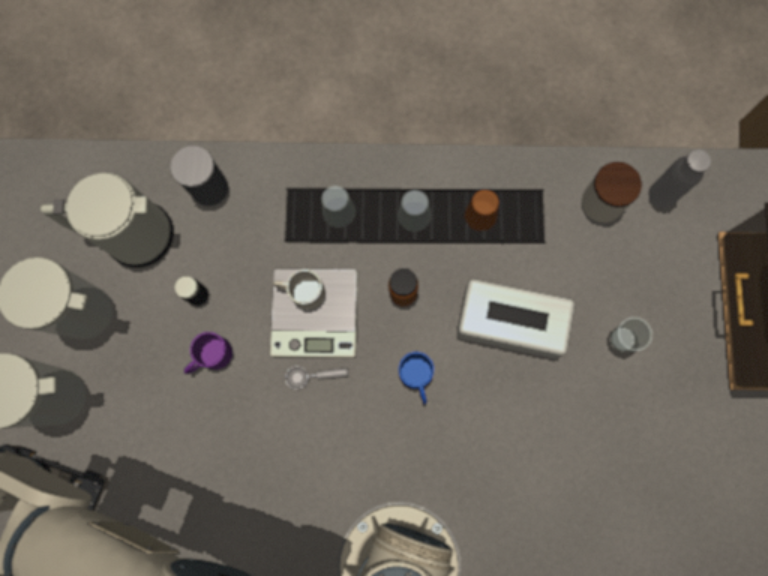

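The side view shows the scale near (330,245) and the top view shows it at (314,312). The strip, in top-view pixels, has the timer at (278,345), the button at (294,345), the display at (319,345) and the oval window at (345,345). The white mug at (306,290) is the one meant, and the blue (416,370) and purple (210,350) mugs are decoys. Next I'll enlarge the strip.

```bash
python3 - <<'E'
from h import *
t=np.load('top.npz')['p'];s=np.load('side.npz')['p']
a=cv2.resize(t[215:242,176:242,::-1],None,fx=12,fy=12,interpolation=cv2.INTER_NEAREST)
b=cv2.resize(s[140:190,180:256,::-1],None,fx=10,fy=10,interpolation=cv2.INTER_NEAREST)
cv2.imwrite('pics/tc.png',a);cv2.imwrite('pics/sc.png',b)
E
```

```text
(no output)
```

View pics/tc.png

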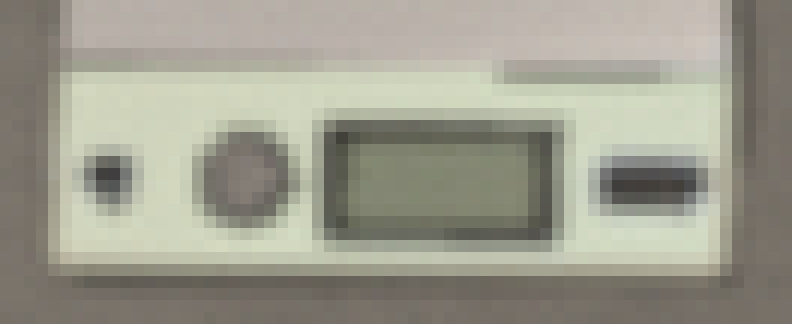

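View pics/sc.png

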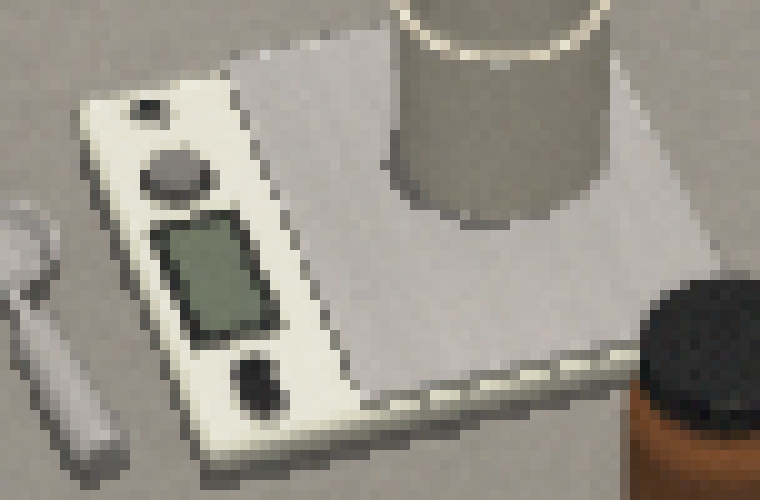

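The crops confirm the layout. In the top crop the small round timer is at (107,175), the grey button at (245,178) and the oval window at (652,184). In the side crop they are at (150,108), (178,172) and (258,385). Now I'll triangulate across the two views.

```bash
python3 - <<'E'
from h import *
def tri(a,b):
    P=[]
    for n in('top','side'):
        f,cx,cy,R,t,_=cal(n);P.append(np.array([[f,0,cx],[0,f,cy],[0,0,1]])@np.c_[R,t])
    X=cv2.triangulatePoints(P[0],P[1],np.array(a,float).reshape(2,1),np.array(b,float).reshape(2,1)).ravel();return X[:3]/X[3]
def cen(n,box,thr):
    g=cv2.cvtColor(np.load(n+'.npz')['p'],cv2.COLOR_RGB2GRAY).astype(float)
    u0,u1,v0,v1=box;w=np.clip(thr-g[v0:v1,u0:u1],0,None);V,U=np.mgrid[v0:v1,u0:u1]
    return np.array([(w*U).sum(),(w*V).sum()])/w.sum()
B={'timer':((182,188,226,233),(192,198,149,153),.019+.002),'button':((191,201,224,235),(193,202,154,161),.0255),'oval':((225,235,226,233),(202,210,174,183),.021)}
q={}
for k,(a,b,z) in B.items():
    ta=cen('top',a,185);sb=cen('side',b,185 if k!='button' else 190)
    pt=plane('top',*ta,z);ps=plane('side',*sb,z);q[k]=pt
    print(k,ta.round(1),sb.round(1),'tri',tri(ta,sb).round(4),'top',pt.round(4),'side',ps.round(4))
a=q['timer']-q['oval'];print('len to/bo/tb',[np.linalg.norm((q[i]-q[j])[:2]).round(4) for i,j in(('timer','oval'),('button','oval'),('timer','button'))],'yaw',np.arctan2(-a[0],a[1]))
# mug and others via depth
d=np.load('top.npz')['d'];p=np.load('top.npz')['p']
for nm,u,v in(('mugcenter',204,194),('plate',228,215),('strip',190,236),('spoon bowl',198,252),('spoon tip',230,249),('spoonmid',212,251),('jarL',269,187),('jarS',125,192),('purple',140,233),('blue',277,247)):
    print(nm,dep('top',u,v,d[v,u]).round(3))
E
```

```text
timer [184.6 229.4] [194.5 150.6] tri [0.4614 0.2797 0.0154] top [0.4608 0.2787 0.021 ] side [0.46   0.2736 0.021 ]
button [196.1 229.4] [197.3 157.6] tri [0.4621 0.2419 0.0131] top [0.4607 0.2399 0.0255] side [0.4593 0.2286 0.0255]
oval [229.7 229.9] [205.3 178.1] tri [0.4617 0.1293 0.0163] top [0.4615 0.1288 0.021 ] side [0.4603 0.1247 0.021 ]
len to/bo/tb [np.float64(0.1499), np.float64(0.1111), np.float64(0.0388)] yaw 0.004238802516988543
mugcenter [0.578 0.217 0.036]
plate [0.51  0.135 0.03 ]
strip [0.44  0.26  0.016]
spoon bowl [0.388 0.233 0.008]
spoon tip [0.398 0.126 0.023]
spoonmid [0.391 0.185 0.022]
jarL [0.586 0.    0.125]
jarS [0.568 0.461 0.101]
purple [0.448 0.43  0.007]
blue [ 0.409 -0.029  0.01 ]
```

Both views agree with the given layout: timer to oval is 150 mm, button to oval 111 mm, timer to button 39 mm, and yaw is about 0. Heights are within a few mm. My working points are the means of the two views:

| Point | x (m) | y (m) |
|---|---|---|
| Button | 0.461 | 0.238 |
| Oval window | 0.461 | 0.127 |

The mug is about 0.11 m behind the strip. I'll keep the jaws along y so the wide gripper body clears it, and I'll press with the fingers shut.

```bash
cat > w.py <<'E'
import sys
from h import *
from scipy.spatial.transform import Rotation as Ro
s=r.get_state();q=s['ee_rot'];R=Ro.from_quat([q[1],q[2],q[3],q[0]])
T=np.array(list(map(float,sys.argv[1:4])))
Y=Ro.from_matrix(np.array([[-1,0,0],[0,1,0],[0,0,-1.]]))
print('t',s['t'],'pos',s['tool_pos'].round(4),'F',s['force'].round(2),'w',s['gripper_width'],'turn',(R.inv()*Y).as_rotvec().round(4),'shift cm',(R.inv().apply(T-s['tool_pos'])*100).round(2))
E
python3 w.py 0.461 0.237 0.13
```

```text
t 0.1 pos [0.1869 0.5959 0.2139] F [-0.33 -0.59  0.05] w 0.09197970216235528 turn [-1.200e-03 -2.000e-04 -3.038e-01] shift cm [-36.9  -26.04   8.43]
```

Call:
servo_tool(moves=[[0,0,-0.03,-3.7,-2.6,0,0],[0,0,-0.06,-7.4,-5.2,0,0],[0,0,-0.09,-11,-7.8,0,0],[0,0,-0.12,-14.8,-10.4,0,0],[0,0,-0.15,-18.4,-13,0,0],[0,0,-0.18,-22,-15.6,1,0],[0,0,-0.21,-25.8,-18.2,2,0],[0,0,-0.24,-29.5,-20.8,4,0],[0,0,-0.27,-33.2,-23.4,6,0],[0,0,-0.304,-36.9,-26.04,8.4,0],[0,0,-0.304,-36.9,-26.04,8.4,0],[0,0,-0.304,-36.9,-26.04,8.4,0],[0,0,-0.304,-36.9,-26.04,8.4,0],[0,0,-0.304,-36.9,-26.04,8.4,0]])

```text
t: 1.85
tool_pos: [0.4609, 0.2385, 0.1311]
ee_rot: [0.0, -0.001, 1.0, 0.0]
force: [0.6, -0.6, -0.4]
gripper_width: 0.0006
```

```bash
python3 w.py 0.461 0.237 0.05; python3 - <<'E'
from h import *
for n in('side','top'):
    p,d=r.snapshot(n);np.savez(n+'1.npz',p=p,d=d)
    (u0,u1,v0,v1)=(170,270,100,200) if n=='side' else (160,270,160,260)
    cv2.imwrite(f'pics/{n}1.png',cv2.resize(p[v0:v1,u0:u1,::-1],None,fx=6 if n=='side' else 6,fy=6,interpolation=cv2.INTER_CUBIC))
E
```

```text
t 1.85 pos [0.4609 0.2385 0.1311] F [ 0.56 -0.62 -0.42] w 0.0006074195470733038 turn [0.0005 0.0008 0.0016] shift cm [-0.   -0.15  8.11]
```

View pics/side1.png

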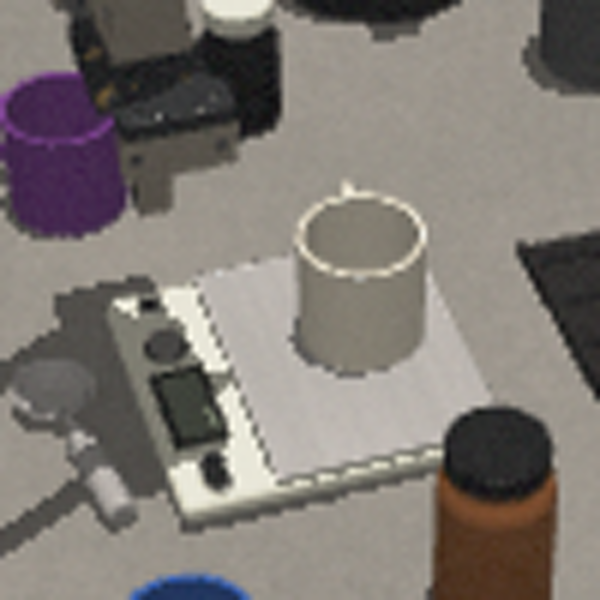

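View pics/top1.png

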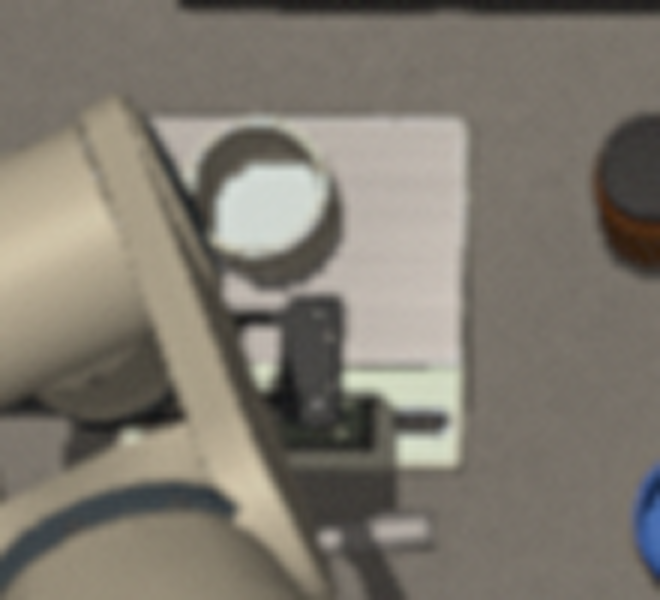

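The side view shows the shut fingertips at crop (152,210), hanging above the button at crop (167,345). The mug is clear behind. I'll check the tip pixel against the TCP projection and the body depth nearest the mug.

```bash
python3 - <<'E'
from h import *
print(proj('side',[.4609,.2385,.1311]), 170+152/6-.5,100+210/6-.5)
for y in(.236,.238,.240): print(y,proj('side',[.461,y,.0255]),'top',proj('top',[.461,y,.0255]))
d=np.load('top1.npz')['d']
for u,v in((213,212),(212,220),(204,213),(220,233)): print(u,v,dep('top',u,v,d[v,u]).round(3))
g=np.load('side1.npz')['p']
# finger tip region mask
h=np.load('side.npz')['p'];D=np.abs(g.astype(int)-h).sum(2)
for v in range(128,139): print(v,[int(u) for u in range(188,204) if D[v,u]>40])
E
```

```text
[194.97289183 132.92605882] 194.83333333333334 134.5
0.236 [197.24337781 156.20943242] top [197.2289936  229.34256019]
0.238 [197.10330271 155.85143052] top [196.62559522 229.33267037]
0.24 [196.9634568  155.49401438] top [196.02221174 229.32278079]
213 212 [0.481 0.156 0.263]
212 220 [0.458 0.157 0.263]
204 213 [0.478 0.181 0.261]
220 233 [0.451 0.161 0.015]
128 [190, 191, 192, 193, 194, 195, 196, 197, 198, 199, 200, 201, 202, 203]
129 [191, 192, 193, 194, 195, 196, 197, 198]
130 [191, 192, 193, 194, 195, 196, 197, 198]
131 [191, 192, 193, 194, 195, 196, 197, 198]
132 [192, 193, 194, 195, 196, 197, 198]
133 [192, 193, 194, 195, 196, 197, 198]
134 [192, 193, 194, 195, 196, 197, 198]
135 [193, 194, 195, 196, 197]
136 [193]
137 []
138 []
```

The column matches to within 0.2 px, and the body stays at z > 0.2, well clear of the mug. Now I'll descend to just above the button.

Call:
servo_tool(moves=[[0,0,0,0,-0.15,3,0],[0,0,0,0,-0.15,6,0],[0,0,0,0,-0.15,8,0],[0,0,0,0,-0.15,9.5,0],[0,0,0,0,-0.15,10,0],[0,0,0,0,-0.15,10,0],[0,0,0,0,-0.15,10,0],[0,0,0,0,-0.15,10,0]])

```text
t: 2.95
tool_pos: [0.4616, 0.2362, 0.0312]
ee_rot: [0.0, -0.0, 1.0, 0.0]
force: [-0.5, -0.0, -0.1]
gripper_width: 0.0006
```

```bash
python3 w.py 0.461 0.237 0.0215; python3 - <<'E'
from h import *
n='side'
p,d=r.snapshot(n)
cv2.imwrite(f'pics/{n}2.png',cv2.resize(p[130:190,170:250,::-1],None,fx=8,fy=8,interpolation=cv2.INTER_CUBIC))
E
```

```text
t 2.95 pos [0.4616 0.2362 0.0312] F [-0.53 -0.01 -0.07] w 0.0005582128024664505 turn [0.0005 0.001  0.0002] shift cm [0.06 0.08 0.97]
```

View pics/side2.png

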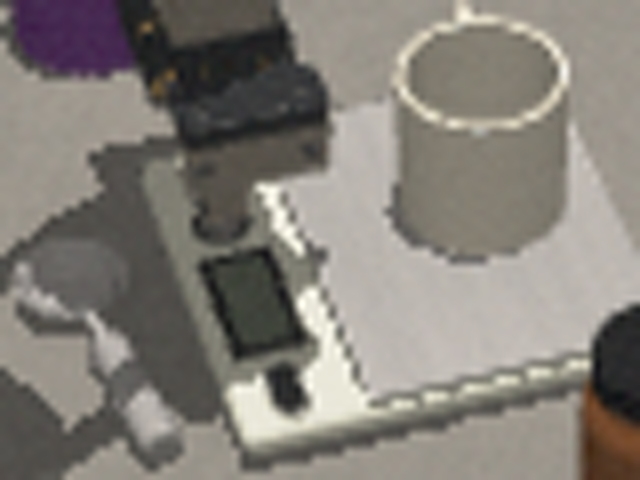

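The fingertips (220,210) stand directly over the button (220,225) and the mug is clear. Now I'll press in small steps.

Call:
servo_tool(moves=[[0,0,0,0,0,0.3,0],[0,0,0,0,0,0.5,0],[0,0,0,0,0,0.65,0],[0,0,0,0,0,0.8,0],[0,0,0,0,0,0.8,0],[0,0,0,0,0,0.8,0]])

```text
t: 3.75
tool_pos: [0.4612, 0.236, 0.0227]
ee_rot: [0.0, -0.0, 1.0, -0.0]
force: [-1.0, 0.4, 3.0]
gripper_width: 0.0007
```

Call:
servo_tool(moves=[[0,0,0,0,0,0.08,0],[0,0,0,0,0,0.16,0],[0,0,0,0,0,0.16,0],[0,0,0,0,0,0.16,0]])

```text
t: 4.25
tool_pos: [0.4612, 0.236, 0.0217]
ee_rot: [0.0, -0.0, 1.0, 0.0]
force: [-3.6, -1.7, 14.5]
gripper_width: 0.0003
```

The force has jumped from 3 to 14.5 N at z 0.0217, beyond the spring's 4.2 N and 2.7 mm above the strip, so the button is at its stop. I'll hold briefly and lift straight up.

Call:
servo_tool(moves=[[0,0,0,0,0,0,0],[0,0,0,0,0,0,0],[0,0,0,0,0,-0.5,0],[0,0,0,0,0,-1.5,0],[0,0,0,0,0,-3.5,0],[0,0,0,0,0,-6,0],[0,0,0,0,0,-6,0],[0,0,0,0,0,-6,0]])

```text
t: 5.25
tool_pos: [0.4609, 0.2359, 0.0806]
ee_rot: [-0.0, -0.0, 1.0, -0.0]
force: [0.6, 0.4, -0.1]
gripper_width: 0.0
```

```bash
python3 w.py 0.461 0.127 0.082
```

```text
t 5.25 pos [0.4609 0.2359 0.0806] F [ 0.65  0.35 -0.09] w 4.7089709805332996e-05 turn [-0.0002 -0.0003  0.0003] shift cm [-1.000e-02 -1.089e+01 -1.400e-01]
```

Call:
servo_tool(moves=[[0,0,0,0,-2.5,-0.2,0],[0,0,0,0,-5.5,-0.2,0],[0,0,0,0,-8.5,-0.2,0],[0,0,0,0,-10.5,-0.2,0],[0,0,0,0,-10.9,-0.2,0],[0,0,0,0,-10.9,-0.2,0],[0,0,0,0,-10.9,-0.2,0]])

```text
t: 6.12
tool_pos: [0.4612, 0.1276, 0.0828]
ee_rot: [-0.0, -0.0, 1.0, 0.0]
force: [0.1, -0.3, -0.5]
gripper_width: 0.0003
```

```bash
python3 w.py 0.461 0.127 0.041; python3 - <<'E'
from h import *
n='side'
p,d=r.snapshot(n);np.savez('side3.npz',p=p,d=d)
cv2.imwrite(f'pics/{n}3.png',cv2.resize(p[130:190,170:250,::-1],None,fx=8,fy=8,interpolation=cv2.INTER_CUBIC))
a=np.load('side.npz')['p'][140:186,182:250];
print(cv2.phaseCorrelate(np.float32(cv2.cvtColor(p[174:190,195:225],cv2.COLOR_RGB2GRAY)),np.float32(cv2.cvtColor(np.load('side.npz')['p'][174:190,195:225],cv2.COLOR_RGB2GRAY))))
E
```

```text
t 6.125 pos [0.4612 0.1276 0.0828] F [ 0.07 -0.28 -0.45] w 0.00027907039739538426 turn [ 0.0001 -0.0002  0.0006] shift cm [ 0.02 -0.06  4.18]
((0.3506861427545207, -0.6727080774881173), 0.6450956672430038)
```

View pics/side3.png

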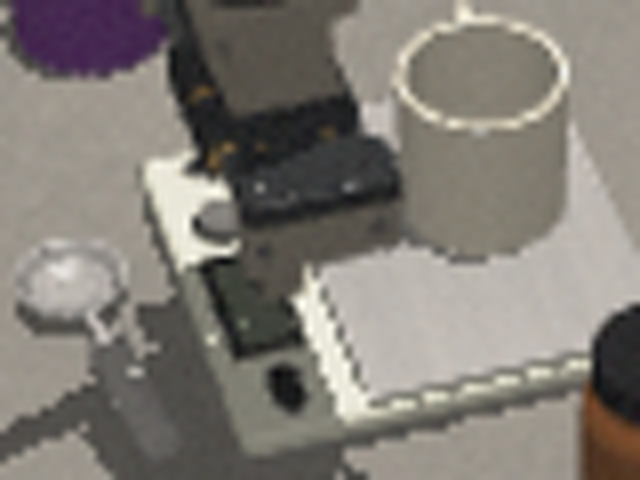

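The scale hasn't moved (oval at crop (288,388), same corner positions) and the button is up. I'll lower the tips to about 2 cm above the oval and check.

Call:
servo_tool(moves=[[0,0,0,0,0,1,0],[0,0,0,0,0,2.5,0],[0,0,0,0,0,3.6,0],[0,0,0,0,0,4.1,0],[0,0,0,0,0,4.1,0],[0,0,0,0,0,4.1,0]])

```text
t: 6.92
tool_pos: [0.4614, 0.1271, 0.0422]
ee_rot: [0.0, -0.0, 1.0, 0.0]
force: [-1.1, 0.6, -0.5]
gripper_width: 0.0007
```

```bash
python3 w.py 0.461 0.127 0.041; python3 - <<'E'
from h import *
n='side'
p,d=r.snapshot(n)
cv2.imwrite(f'pics/{n}4.png',cv2.resize(p[130:190,170:250,::-1],None,fx=8,fy=8,interpolation=cv2.INTER_CUBIC))
E
```

```text
t 6.925 pos [0.4614 0.1271 0.0422] F [-1.13  0.56 -0.5 ] w 0.0006522440103493793 turn [0.0001 0.0004 0.0002] shift cm [ 0.04 -0.01  0.12]
```

View pics/side4.png

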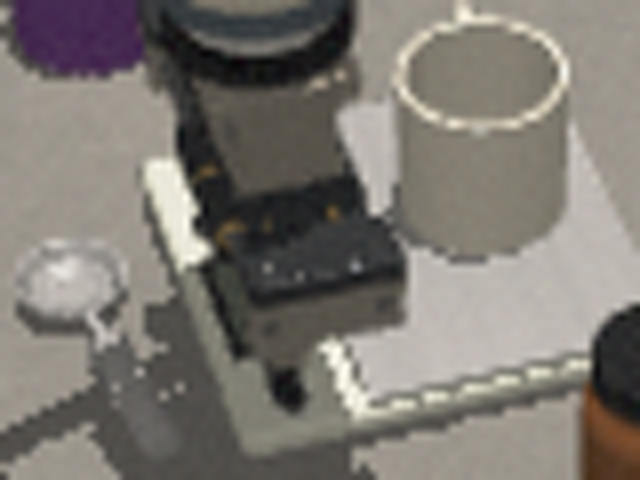

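The tips are about 2.1 cm above the oval, which is visible just below them at (288,388), and nothing is touching. Now I'll hold for 2.5 s in all.

Call:
servo_tool(moves=[[0,0,0,0,0,0,0],[0,0,0,0,0,0,0],[0,0,0,0,0,0,0],[0,0,0,0,0,0,0],[0,0,0,0,0,0,0],[0,0,0,0,0,0,0],[0,0,0,0,0,0,0],[0,0,0,0,0,0,0],[0,0,0,0,0,0,0],[0,0,0,0,0,0,0],[0,0,0,0,0,0,0],[0,0,0,0,0,0,0],[0,0,0,0,0,0,0],[0,0,0,0,0,0,0],[0,0,0,0,0,0,0],[0,0,0,0,0,0,0],[0,0,0,0,0,0,0],[0,0,0,0,0,0,0]])

```text
t: 9.22
tool_pos: [0.4612, 0.127, 0.042]
ee_rot: [-0.0, -0.0, 1.0, -0.0]
force: [-0.4, -0.3, -0.7]
gripper_width: 0.0007
```

Call:
servo_tool(moves=[[0,0,0,0,0,-1.5,0],[0,0,0,0,0,-4.5,0],[0,0,0,0,0,-8.5,0],[0,0,0,0,0,-12.5,0],[0,0,0,0,0,-16,0],[0,0,0,2,0,-18,0],[0,0,0,5,0,-18,0],[0,0,0,8,0,-18,0],[0,0,0,10,0,-18,0],[0,0,0,10,0,-18,0],[0,0,0,10,0,-18,0],[0,0,0,10,0,-18,0]])

```text
t: 10.72
tool_pos: [0.3621, 0.1271, 0.2221]
ee_rot: [0.0, -0.0, 1.0, -0.0]
force: [0.6, -0.1, -0.4]
gripper_width: 0.0003
```

```bash
python3 w.py 0.461 0.127 0.021; python3 - <<'E'
from h import *
for n in('side','top'):
    p,d=r.snapshot(n);np.savez(n+'5.npz',p=p,d=d)
    cv2.imwrite(f'pics/{n}5.png',cv2.resize(p[:,:,::-1],(768,576)))
E
```

```text
t 10.725 pos [0.3621 0.1271 0.2221] F [ 0.59 -0.1  -0.42] w 0.0003307553078430076 turn [-0.      0.0003  0.    ] shift cm [-9.890e+00 -1.000e-02  2.011e+01]
```

View pics/side5.png

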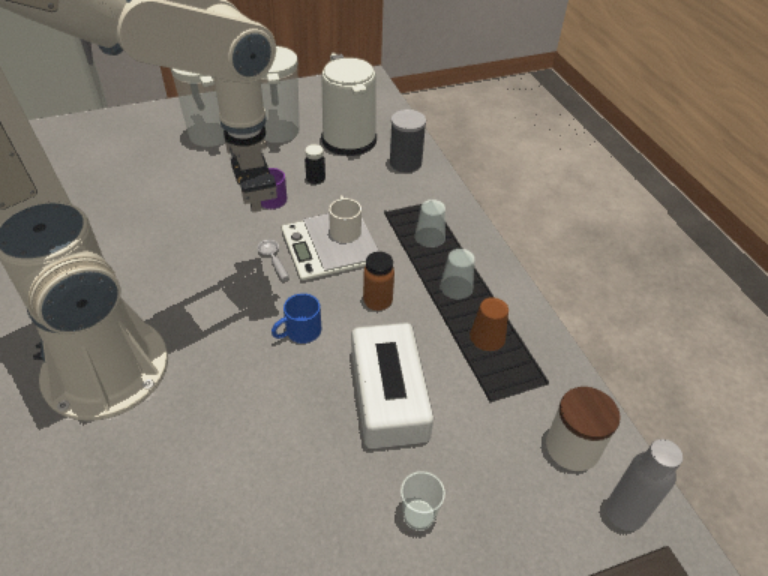

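In the side view the scale, mug, spoon and the rest sit at the same pixels as at the start, and the hand is about 22 cm from the oval window. One numeric check before handing in.

```bash
python3 - <<'E'
from h import *
a=np.load('side.npz')['p'].astype(int);b=np.load('side5.npz')['p'].astype(int)
D=np.abs(a-b).sum(2)
for n,(u0,u1,v0,v1) in {'scale+mug':(188,255,132,186),'spoon':(170,192,158,188),'jarL':(240,264,168,206)}.items():
    x=D[v0:v1,u0:u1];print(n,'mean diff',x.mean().round(2),'frac>60',(x>60).mean().round(4))
print(r.job_done())
E
```

```text
scale+mug mean diff 7.33 frac>60 0.0
spoon mean diff 35.03 frac>60 0.1439
jarL mean diff 8.44 frac>60 0.0
the job is handed in; nothing more can be done
None
```

The job is handed in at about 11 s of the 43 s allowed; no verdict was reported.

- **Button:** I pressed it with shut fingertips. The tip went down to z 21.7 mm and the force rose to 14.5 N, above the 4.2 N spring, so it had reached its stop. I then lifted straight up, and the picture afterwards showed the button up.
- **Zeroing:** I held the tips about 21 mm above the middle of the oval window for about 2.5 s, with no contact force beyond sensor noise. The timer window was never approached.
- **Withdrawal:** The hand ended about 22 cm from the oval window.

**Last checks:**
- **Before/after pictures:** No pixels in the scale-and-mug or large-jar regions had changed noticeably (above the threshold). About 14% of the pixels around the spoon had changed. I put that down to the arm's shadow now falling there, since the spoon looks to be in the same place by eye, but I did not measure it separately. The other loose things I judged by eye only.
- **Position disagreement:** The two cameras disagreed by about 4 mm in y for the oval window, and by 11 mm for the button, where the side view also takes in its wall. I aimed the oval at the mean of the two views and the button about 2 mm nearer the top view.

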